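# Shut off the fan heater on the typing desk

## Task

Switch off the fan heater on the desk: turn its power switch, the pointer knob on top, fully anticlockwise to its stop, and leave the round thermostat dial as it is set. The stapler has been left on top of the heater, in the way of the pointer: put it back in the aluminium tray with the eraser blocks, set down (not dropped) flat on the tray's floor, and keep the erasers in the tray. Do not knock the mug of pencils or the glass paperweight.

Things in the scene. Friction and masses are not known exactly. Their poses are not given: they have to be found in the camera images.
- heater: Low white fan heater, fixed, 220 mm deep (x) by 280 mm wide (y); flat top 125 mm above its underside. Origin: centre of its underside; z up, its front grille looks to -x. On top, in this frame, the power switch turns about a vertical axis at x = -45, y = -62 mm, the thermostat about one at x = -45, y = +62 mm. A fixed typewriter stands beyond its -y side, over 40 mm off, its lid up to 255 mm.
- power_switch (a joint): Angle in rad of the power switch: 0 at its off stop (fully anticlockwise seen from above), growing clockwise to 4.71 (270 degrees, other stop). It turns evenly (0.06 N m), without clicks, and stays where it is left. Seen from above, its pointer stands 135 degrees minus this angle anticlockwise from the heater's +x.
- switch_axis (a point): Point on the turning axis of the power switch, half-way up the knob, 15 mm above the heater's top; its x axis lies along the pointer, towards the tip; z up. The knob is a black pointer knob: hub 42 mm across, with an upright bar 13 mm thick that reaches from the axis 50 mm out to the pointer's tip and on the other side 24 mm out; bar from 3 to 27 mm above the heater's top, 74 mm long in all.
- switch_tip (a point): Middle of the end face of the power switch's pointer, 50 mm from the axis, 15 mm above the heater's top.
- thermostat_mark (a point): White mark on the round black thermostat dial (60 mm across, 20 mm high, ribbed), 26 mm from the dial's axis, on its upper face, 21 mm above the heater's top. It turns with the dial and is to be left where it is.
- stapler_mid (a point): Middle of the steel stapler, half-way up (29 mm above its underside). Stapler: 152 mm long (x, nose to +x), 58 mm high, 0.2 to 0.4 kg. Rubber-shod base plate 40 mm wide, 12 mm high; above it a gap, whose rear third is filled by a pivot block 24 mm wide; above that the sprung arm.
- stapler_grip (a point): Centre of the stapler's sprung arm, 48 mm above the stapler's underside. Arm: 140 mm long (x, nose to +x), 32 mm wide with flat upright sides, from 38 to 58 mm above the underside. It gives down by up to 0.12 rad under some 10 N at the nose and springs back; the stapler can be lifted by the arm's sides.
- tray: Loose aluminium tray, 150 mm (x) by 230 mm (y) outside, walls 3 mm thick and 18 mm high, floor 3 mm thick, 0.4 kg, on the desk. Origin: centre of its underside. The erasers lie along its +x side; the strip on its -x side (x from -72 to +15 mm) is free.
- eraser0_center (a point): Centre of an eraser block, 26 by 64 mm and 14 mm high, lying in the tray, long along the tray's y.
- eraser1_center (a point): Centre of the second eraser block, same size.
- eraser2_center (a point): Centre of the third eraser block, same size.
- mug: White ceramic mug, 82 mm across, 95 mm high, with six pencils standing up to 200 mm above the desk and leaning out to 44 mm from the axis; handle reaches 72 mm from the axis along its +y. Loose, 0.45 kg. Origin: centre of its underside, z up.
- paperweight_mid (a point): Middle of the domed glass paperweight, 80 mm across, 49 mm high, loose, 0.42 kg, on the desk.
There are look-alikes about, which are no part of the job. Leave any blue or turquoise look-alike of the part that bears eraser0_center alone.

How it is judged (in metres and radians):
At the end, for the whole second after the job is handed in: The power switch is at its off stop (within 0.08 rad); the stapler lies flat, upright and at rest on the floor of the tray (tilt under 0.08 rad, its middle within 75 mm of the tray's centre, resting on nothing but the floor); the three erasers are still in the tray; the mug stands upright (value of joint power_switch below 0.08 rad and z of stapler_mid in the frame of tray between 0.026 and 0.038 m and angle between stapler_mid's own z axis and vertical below 0.08 rad and horizontal distance between stapler_mid and tray below 0.075 m and linear speed of stapler below 0.02 m/s and horizontal distance between each of eraser0_center, eraser1_center, eraser2_center and tray below 0.13 m and z of each of eraser0_center, eraser1_center, eraser2_center in the frame of tray below 0.035 m and angle between mug's own z axis and vertical below 0.1 rad); the robot touches nothing.
It fails at once if the thermostat dial turned from its setting (its mark moved over 8 mm) (distance of thermostat_mark from where it was at the start of the episode above 0.008 m).
It fails at once if the mug of pencils knocked: tipped over 0.35 rad or shifted over 25 mm (angle between mug's own z axis and vertical above 0.35 rad or distance of mug from where it was at the start of the episode above 0.025 m).
It fails at once if the paperweight shifted over 25 mm (distance of paperweight_mid from where it was at the start of the episode above 0.025 m).
It fails at once if the stapler let fall: flying free, touched by nothing, at over 0.7 m/s (a fall of some 25 mm) (contact force between stapler and anything else below 0.01 N and linear speed of stapler above 0.7 m/s).
It also fails if it takes over 54 s, if anything falls off the work surface, if the arm or the gripper's body presses on something with over 40 N, if the wrist force passes 120 N, or if a joint passes its speed limit or range.

## Robot

A 7-joint arm with a two-finger parallel gripper is mounted at the origin on the work surface. World frame = base frame: x ahead of the robot, y to its left, z up, the work surface at z = 0. Lengths are in mm, angles in rad, forces in N, time in s.
With the tool pointing down it reaches from about 350 to 900 mm from the base axis. Payload 19.9 kg.
Tool frame: the origin (TCP) lies on the centre line of the jaws, within the pads' length; the fingertips stand 19 mm ahead of it and the grasp point (between the pads) is the TCP (arm.tip_extent is the distance from the TCP to the fingertips, in mm); x points along the fingers, z is the direction in which the jaws open and shut, and the axes are right-handed (so a half turn about x gives the same grasp; the last joint's range is limited). The gripper opens to 94 mm and grips with 3 to 60 N. Pads are 16 mm wide; open, the fingers measure 119 mm over their backs; the gripper's body (75 mm by 177 mm) begins 78 mm behind the grasp point.
Start: joints at [1.29, 0.417, -0.01, 1.614, 0.005, 1.111, -0.053], TCP at [148.438, -607.097, 224.425] pointing down, gripper open.
Joint ranges: [-2.81, 2.81], [-0.39, 2.02], [-1.27, 1.25], [0.06, 2.57], [-1.19, 4.33], [0.19, 2], [-2.82, 2.82]. Speed limits (rad/s): [1.89, 1.89, 2.39, 2.39, 3.01, 3.01, 3.01].

## Interface

Orientations are given as a unit quaternion [x, y, z, w].
In Python, from station import arm, eyes, sign_off gives the robot as it stands.
- The arm moves only by the tool move_arm, never from a script. Its argument "deltas" is one flat list of numbers, 5 for each row, row after row: the closure, from 0 (fully open) to 1 (shut), then the shift along the tool's x, y, z in m, then the turn about the tool's x in rad. A call has 1 to 8 rows; each row is the pose to reach, as a shift and turn from the pose commanded when the call began, along the tool's axes at that moment; what a row does not reach only later rows make up. A row lasts 1/10 s, in which the tool goes at most 50 mm and 8.59 degrees, less where a joint would pass 70% of its speed; a pose out of reach is approached as far as the arm can. A call with a gripper value outside its range is refused whole. The fingers move at their own pace and stop on an object; "squeeze" is the grip in N (left out, the last holds). Time passes only in rows, so rows that repeat a pose let the fingers close. It gives the time, the measured TCP pose, the force and the opening at its end, in the units of the state.
- arm.observe(): the state, without advancing time (a new reading comes with each control period).
- eyes.snapshot(name): name is "scene" or "top"; returns (picture, depth): 420x560x3 uint8, red, green, blue; 420x560 float32, mm along the optical axis (not along the pixel's ray), 0 where there is no reading.
- eyes.get_calibration(name): a dict with "mtx" (3x3 intrinsics, pixels), "k1" (the pictures are not rectified: a ray, as slopes to the right and down, at radius r is drawn at 1 + k1 r^2 times it, then the intrinsics apply), "world_from_camera" (4x4, takes a point from camera to world coordinates). Camera axes: x right, y up, looking along -z (the intrinsics and any distortion apply to the point x, -y, -z); pixel columns grow to the right and rows downward; lengths in mm; the calibration is good to about 2 mm. A picture is of the moment at which its call begins. get_calibration takes no time and is no camera call.
- sign_off(): hands the job in, once; it reports no verdict.
The state is a dict: "t": time; "q": joint angles; "dq": joint speeds; "joint_torque": joint torques, N m; "eef_pos": TCP position; "eef_rot": TCP orientation; "contact_force": force on the tool from outside, world axes, zero at the start; "torque": the same for the moment, N m; "grip_width": finger opening in mm.
Only numpy, scipy, OpenCV 4.12 (cv2) and the standard library are available. Lean on these libraries where they do the work, as an engineer would, in place of code of your own. Each camera call takes 0.05 s, during which the arm holds its last target. There are 200 camera calls.

## Working session

There is one attempt and no reset: what is moved stays moved. The work goes in short steps, Python scripts to look and compute and a tool call to move; the robot and the scene stay as the last step left them, time stands still between calls to the robot, and variables do not carry over. Pictures are saved under pics/ and viewed, about 8 in all and at most 12, crops included, and the job is handed in when it is done.

Besides the shell and the picture viewer there is one more tool, called after "Request:" as name(argument=value, ...) on one line, values as JSON. move_arm: Moves the arm, as the interface text tells. Its arguments: {"type":"object","properties":{"deltas":{"type":"array"},"squeeze":{"type":"number"}},"required":["deltas"]}

```bash
ls; mkdir -p pics; cat > h.py <<'E'
import numpy as np, cv2
from station import arm, eyes
def snap(n,f):
    p,d=eyes.snapshot(n); np.savez(''+f+'.npz',p=p,d=d)
    cv2.imwrite('pics/'+f+'.png',p[:,:,::-1]); return p,d
def rays(n,uv):
    c=eyes.get_calibration(n);K=np.array(c['mtx']);k=c['k1']
    uv=np.asarray(uv,float).reshape(-1,1,2)
    a=cv2.undistortPoints(uv,K,np.array([k,0,0,0,0.]),).reshape(-1,2)
    return np.c_[a[:,0],-a[:,1],-np.ones(len(a))],np.array(c['world_from_camera'])
def px(n,uv,d):   # by depth
    r,T=rays(n,uv);uv=np.asarray(uv).reshape(-1,2).astype(int)
    z=d[uv[:,1],uv[:,0]];return (r*z[:,None])@T[:3,:3].T+T[:3,3]
def onz(n,uv,z):  # on a height
    r,T=rays(n,uv);w=r@T[:3,:3].T;o=T[:3,3];return o+w*((z-o[2])/w[:,2])[:,None]
def cloud(n,d):
    v,u=np.mgrid[0:420,0:560];uv=np.c_[u.ravel(),v.ravel()]
    return px(n,uv,d).reshape(420,560,3)
E
python3 - <<'E'
from h import *
snap('scene','s0');p,d=snap('top','t0')
for n in('scene','top'):
    c=eyes.get_calibration(n);print(n,np.round(c['world_from_camera'],3),c['mtx'],c['k1'])
a=np.load('s0.npz')['p'];print({k:np.round(v,3) for k,v in arm.observe().items()})
E
```

```text
pics
scene [[ 8.49000e-01 -4.36000e-01  3.00000e-01  7.18391e+02]
 [ 5.29000e-01  6.83000e-01 -5.05000e-01 -3.30073e+02]
 [ 1.50000e-02  5.87000e-01  8.10000e-01  8.24340e+02]
 [ 0.00000e+00  0.00000e+00  0.00000e+00  1.00000e+00]] [[386.83283606   0.         282.22030983]
 [  0.         386.83283606 209.58715565]
 [  0.           0.           1.        ]] -0.09471197111438519
top [[-7.000000e-03  9.940000e-01 -1.100000e-01  3.658520e+02]
 [-1.000000e+00 -7.000000e-03  2.000000e-03  8.801200e+01]
 [ 1.000000e-03  1.100000e-01  9.940000e-01  1.029294e+03]
 [ 0.000000e+00  0.000000e+00  0.000000e+00  1.000000e+00]] [[412.2012565    0.         277.06901557]
 [  0.         412.2012565  208.42947468]
 [  0.           0.           1.        ]] 0.03134516539815828
{'t': np.float64(0.1), 'q': array([ 1.29 ,  0.418, -0.01 ,  1.614,  0.005,  1.111, -0.053]), 'dq': array([ 0.   , -0.001,  0.002, -0.002, -0.001, -0.001, -0.001]), 'joint_torque': array([ 3.0000e-03, -8.5258e+01,  6.4100e-01, -4.2669e+01, -4.9000e-02,
        1.7000e-02,  0.0000e+00]), 'eef_pos': array([ 148.358, -606.794,  223.914]), 'eef_rot': array([ 0.437,  0.557, -0.436,  0.556]), 'contact_force': array([-0.087, -0.344, -1.028]), 'torque': array([-0.086,  0.004,  0.033]), 'grip_width': np.float64(93.783)}
```

View pics/s0.png

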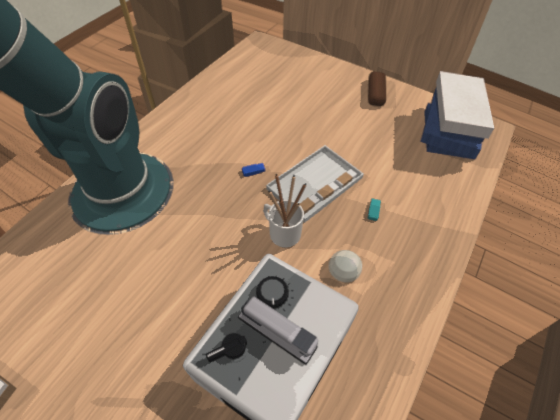

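View pics/t0.png

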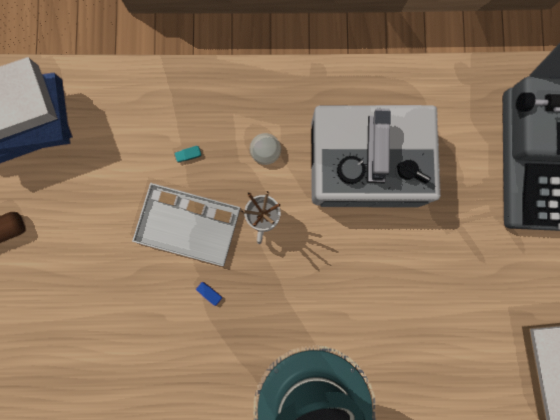

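The scene: heater top at top-view (375,155), stapler on it at (381,145), power knob at (410,170) with its pointer tip at (433,185), and the dial at (351,169). The tray is at (187,224), the mug at (262,213) and the paperweight at (265,149). The blue (209,294) and turquoise (188,154) blocks lie outside the tray. They are the look-alikes, and the three erasers are the white/brown blocks inside it.

```bash
python3 - <<'E'
from h import *
z=np.load('t0.npz');p,d=z['p'],z['d'];C=cloud('top',d);Z=C[...,2]
v,u=np.mgrid[0:420,0:560]
def rect(m,name):
    P=C[m][:,:2].astype(np.float32);r=cv2.minAreaRect(P);print(name,m.sum(),np.round(r[0],1),np.round(r[1],1),round(r[2],1),'z',np.percentile(C[m][:,2],[5,50,95]).round(1))
H=(u>300)&(u<450)&(v>95)&(v<215)
rect(H&(Z>115)&(Z<133),'heater top')
S=(u>362)&(u<396)&(v>100)&(v<192)
rect(S&(Z>170)&(Z<200),'stapler arm'); rect(S&(Z>132)&(Z<200),'stapler all')
rect((u>395)&(u<440)&(v>150)&(v<195)&(Z>140)&(Z<165),'knob')
rect((u>335)&(u<365)&(v>150)&(v<190)&(Z>138)&(Z<165),'dial')
rect((u>125)&(u<240)&(v>175)&(v<275)&(Z>10)&(Z<25),'tray rim+erasers')
rect((u>240)&(u<285)&(v>130)&(v<170)&(Z>15)&(Z<60),'pw')
rect((u>240)&(u<290)&(v>185)&(v<245)&(Z>85)&(Z<100),'mug rim')
rect((u>235)&(u<300)&(v>175)&(v<255)&(Z>60)&(Z<230),'mug all')
rect((u>500)&(v>70)&(v<240)&(Z>60),'typewriter')
q=p[:,:,::-1]
a=cv2.resize(q[95:215,300:450],None,fx=5,fy=5,interpolation=3)
b=cv2.resize(q[175:275,125:285],None,fx=5,fy=5,interpolation=3)
cv2.imwrite('pics/c1.png',a);cv2.imwrite('pics/c2.png',b)
E
```

```text
heater top 9017 [ 592.7 -138.3] [277. 218.] 89.5 z [120.6 124.4 127.5]
stapler arm 1047 [ 601.7 -135.3] [ 33.2 138.3] 87.7 z [176.4 182.5 185.2]
stapler all 1521 [ 596.5 -127.3] [ 49.4 149.3] 88.1 z [134.6 181.2 184.9]
knob 410 [ 544.9 -211.3] [70.9 40.5] 76.7 z [144.6 150.  153.8]
dial 598 [548.1 -75. ] [60.5 58. ] 0.8 z [142.7 146.3 149.2]
tray rim+erasers 1333 [441.2 309.9] [232.5 150.5] 74.4 z [12.7 16.8 20.2]
pw 754 [627.4 114.2] [75.5 74.7] 74.3 z [22.3 40.3 49.2]
mug rim 229 [460.2 119.5] [80.  80.5] 89.5 z [87.3 94.2 98. ]
mug all 682 [452.7 115.6] [97.4 80.9] 26.8 z [ 71.9  96.9 187.7]
typewriter 5497 [ 575.2 -236.9] [339.1 694.6] 6.8 z [ 62.7 108.9 132.9]
```

View pics/c1.png

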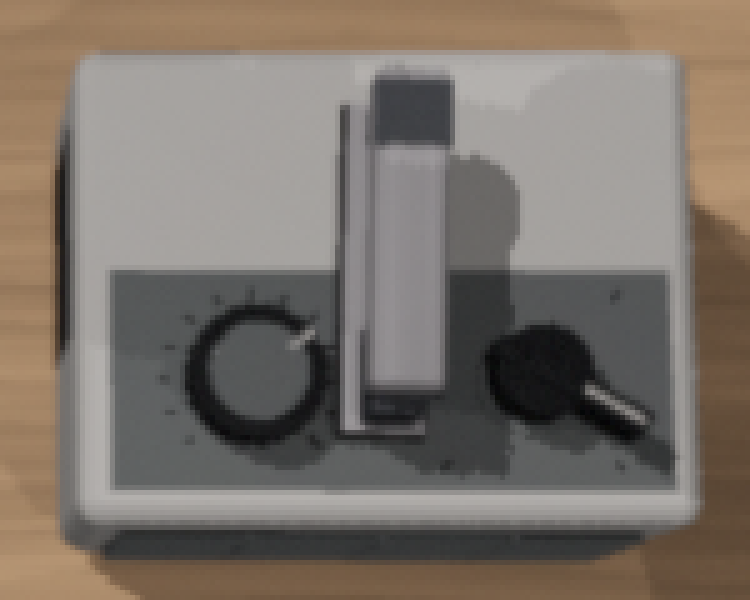

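View pics/c2.png

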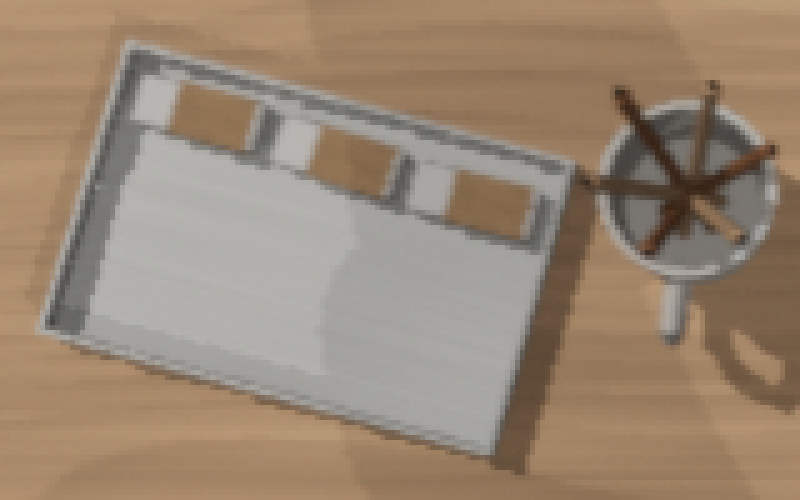

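Crop 1: the stapler arm spans crop columns 370-450 and its base edge is at 340. The pointer's white line runs from (585,385) to (645,420), and the dial mark is at (305,338). Crop 2: the tray corners are (128,42), (578,163), (493,455) and (40,330), with three white/brown erasers along its +x side. These fit eraser0-2.

```bash
cat >> h.py <<'E'
from scipy.spatial.transform import Rotation as R
def go(pos,yaw):  # yaw: world angle of jaw axis (tool z), deg, mod 180; prints shift in tool axes
    s=arm.observe();M=R.from_quat(s['eef_rot']).as_matrix()
    d=M.T@(np.array(pos)-s['eef_pos'])/1e3
    cur=np.degrees(np.arctan2(M[1,2],M[0,2]))
    t=(cur-yaw+90)%180-90   # turn about x(down) = clockwise seen from above
    print('t',round(s['t'],2),'pos',s['eef_pos'].round(1),'xaxis',M[:,0].round(3),'yaw',cur.round(1),'q7',s['q'][6].round(3),'shift',d.round(4),'turn',np.radians(t).round(3),'F',np.round(s['contact_force'],1),'w',round(float(s['grip_width']),1))
E
python3 - <<'E'
from h import *
c=lambda l:[(300+a/5,95+b/5) for a,b in l]
print('arm edges z183\n',onz('top',c([(372,80),(454,80),(367,388),(444,388)]),183).round(1))
print('base edges z137\n',onz('top',c([(341,105),(338,435),(425,432)]),137).round(1))
print('pointer line z152\n',onz('top',c([(585,385),(645,420),(650,432)]),152).round(1))
t=lambda l:[(125+a/5,175+b/5) for a,b in l]
P=onz('top',t([(128,42),(578,163),(493,455),(40,330)]),18);print('tray\n',P.round(1),P.mean(0).round(1))
print('dial mark',onz('top',c([(305,338)]),146).round(1))
z=np.load('t0.npz');C=cloud('top',z['d']);m=(C[...,2]>30)&(C[...,1]<-285)
for lo in(30,130,200): 
    k=m&(C[...,2]>lo);print(lo,k.sum(),C[k][:,1].max() if k.any() else None,C[k][:,0].min() if k.any() else None)
z=np.load('s0.npz');C=cloud('scene',z['d'])
m=(C[...,1]>-230)&(C[...,1]<-50)&(C[...,0]>510)&(C[...,0]<690)&(C[...,2]>165)&(C[...,2]<200)
r=cv2.minAreaRect(C[m][:,:2].astype(np.float32));print('scene arm',r)
go([602,-135,300],90)
E
```

```text
arm edges z183
 [[ 665.  -120.8  183. ]
 [ 664.6 -155.3  183. ]
 [ 532.9 -114.7  183. ]
 [ 532.6 -146.7  183. ]]
base edges z137
 [[ 669.9 -118.1  137. ]
 [ 521.2 -112.4  137. ]
 [ 522.2 -150.4  137. ]]
pointer line z152
 [[ 539.5 -215.8  152. ]
 [ 524.  -240.7  152. ]
 [ 518.8 -242.6  152. ]]
tray
 [[541.9 398.8  18. ]
 [480.1 176.   18. ]
 [337.7 216.8  18. ]
 [400.  437.6  18. ]] [439.9 307.3  18. ]
dial mark [[562.5 -97.3 146. ]]
30 10519 -461.2525568324704 -6.669499772494419
130 689 -463.297751451439 676.2737353646356
200 10 -495.6950984268607 787.4377502600943
scene arm ((599.309326171875, -135.06973266601562), (33.46849060058594, 147.2675018310547), 87.2997817993164)
t 0.1 pos [ 148.4 -606.8  223.9] xaxis [-0.     0.001 -1.   ] yaw -76.3 q7 -0.053 shift [-0.0757  0.5527 -0.3506] turn 0.24 F [-0.1 -0.3 -1. ] w 93.8
```

Request:
move_arm(deltas=[0, -0.076, 0.55, -0.352, 0.28, 0, -0.076, 0.55, -0.352, 0.28, 0, -0.076, 0.55, -0.352, 0.28, 0, -0.076, 0.55, -0.352, 0.28, 0, -0.076, 0.55, -0.352, 0.28, 0, -0.076, 0.55, -0.352, 0.28, 0, -0.076, 0.55, -0.352, 0.28, 0, -0.076, 0.55, -0.352, 0.28], squeeze=35)

```text
t: 0.9
eef_pos: [422.6, -318.9, 270.8]
eef_rot: [-0.51, -0.49, 0.51, -0.49]
contact_force: [0.4, -0.4, 0.3]
grip_width: 93.9
```

```bash
python3 -c "
from h import *
go([599,-135,300],87.5);print(arm.observe()['q'].round(2))"
```

```text
t 0.9 pos [ 422.6 -318.9  270.8] xaxis [-0. -0. -1.] yaw -92.3 q7 -1.058 shift [-0.0293  0.1689 -0.1909] turn 0.003 F [ 0.4 -0.4  0.3] w 93.9
[ 0.74  0.21 -0.17  1.79  0.04  1.15 -1.06]
```

Request:
move_arm(deltas=[0, -0.029, 0.169, -0.191, 0.003, 0, -0.029, 0.169, -0.191, 0.003, 0, -0.029, 0.169, -0.191, 0.003, 0, -0.029, 0.169, -0.191, 0.003, 0, -0.029, 0.169, -0.191, 0.003, 0, -0.029, 0.169, -0.191, 0.003, 0, -0.029, 0.169, -0.191, 0.003, 0, -0.029, 0.169, -0.191, 0.003])

```text
t: 1.7
eef_pos: [597.5, -137.7, 299.1]
eef_rot: [-0.511, -0.489, 0.511, -0.489]
contact_force: [-0.2, -0.7, 0.3]
grip_width: 93.7
```

```bash
python3 -c "
from h import *
go([599,-135,173],87.5)"
```

```text
t 1.7 pos [ 597.5 -137.7  299.1] xaxis [-0.001 -0.    -1.   ] yaw -92.5 q7 -1.525 shift [ 0.1261  0.0015 -0.0028] turn -0.001 F [-0.2 -0.7  0.3] w 93.7
```

Request:
move_arm(deltas=[0, 0.045, 0.001, -0.003, 0, 0, 0.085, 0.001, -0.003, 0, 0, 0.11, 0.001, -0.003, 0, 0, 0.126, 0.001, -0.003, 0, 0, 0.126, 0.001, -0.003, 0, 0.6, 0.126, 0.001, -0.003, 0, 0.6, 0.126, 0.001, -0.003, 0, 0.6, 0.126, 0.001, -0.003, 0])

```text
t: 2.5
eef_pos: [599.6, -134.0, 174.6]
eef_rot: [0.511, 0.489, -0.511, 0.489]
contact_force: [-0.7, 0.2, -0.0]
grip_width: 73.3
```

Request:
move_arm(deltas=[0.8, 0, 0, 0, 0, 0.9, 0, 0, 0, 0, 1, 0, 0, 0, 0, 1, 0, 0, 0, 0, 1, 0, 0, 0, 0, 1, 0, 0, 0, 0])

```text
t: 3.1
eef_pos: [599.3, -133.9, 173.5]
eef_rot: [-0.511, -0.489, 0.511, -0.489]
contact_force: [1.1, -1.2, 0.9]
grip_width: 31.5
```

```bash
python3 -c "
from h import *
go([599,-135,173],87.5);p,d=eyes.snapshot('scene')
cv2.imwrite('pics/g1.png',cv2.resize(p[200:420,150:400,::-1],None,fx=2.6,fy=2.6))"
```

```text
t 3.1 pos [ 599.3 -133.9  173.5] xaxis [ 0. -0. -1.] yaw -92.5 q7 -1.564 shift [ 0.0005 -0.0003  0.0011] turn 0.0 F [ 1.1 -1.2  0.9] w 31.5
```

View pics/g1.png

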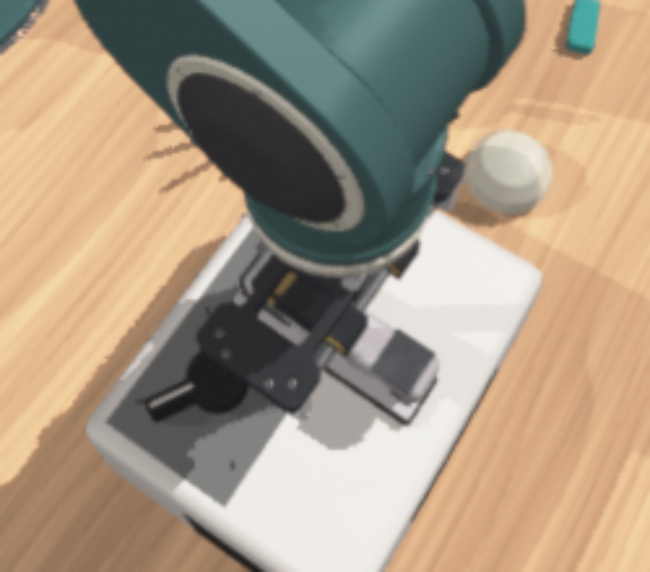

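The jaws hold the stapler's arm, with the opening at 31.5 mm. Next I lift it.

Request:
move_arm(deltas=[1, -0.015, 0, 0, 0, 1, -0.035, 0, 0, 0, 1, -0.06, 0, 0, 0, 1, -0.09, 0, 0, 0, 1, -0.12, 0, 0, 0, 1, -0.145, 0, 0, 0, 1, -0.157, 0, 0, 0, 1, -0.157, 0, 0, 0])

```text
t: 3.95
eef_pos: [599.7, -133.6, 332.2]
eef_rot: [0.511, 0.488, -0.51, 0.49]
contact_force: [0.8, -0.2, -3.4]
grip_width: 31.9
```

```bash
python3 -c "
from h import *
go([418,330,330],-15.6)"
```

```text
t 3.95 pos [ 599.7 -133.6  332.2] xaxis [ 0.002 -0.    -1.   ] yaw -92.5 q7 -1.526 shift [ 0.0016 -0.2015 -0.4553] turn -1.342 F [ 0.8 -0.2 -3.4] w 31.9
```

Request:
move_arm(deltas=[1, 0, -0.008, -0.018, -0.05, 1, 0, -0.022, -0.05, -0.15, 1, 0.0, -0.038, -0.086, -0.26, 1, 0, -0.054, -0.122, -0.37, 1, 0, -0.07, -0.158, -0.48, 1, 0, -0.086, -0.194, -0.59, 1, 0, -0.102, -0.23, -0.7, 1, 0, -0.118, -0.266, -0.81])

```text
t: 4.75
eef_pos: [491.1, 138.8, 329.2]
eef_rot: [0.274, 0.652, -0.275, 0.651]
contact_force: [1.1, 0.5, -2.8]
grip_width: 31.7
```

```bash
python3 -c "
from h import *
go([418,330,330],-15.6)"
```

```text
t 4.75 pos [491.1 138.8 329.2] xaxis [-0.002 -0.    -1.   ] yaw -45.7 q7 -1.217 shift [-0.0007  0.0812 -0.1879] turn -0.526 F [ 1.1  0.5 -2.8] w 31.7
```

Request:
move_arm(deltas=[1, 0, 0.017, -0.038, -0.12, 1, 0, 0.033, -0.077, -0.24, 1, 0, 0.048, -0.112, -0.34, 1, 0, 0.062, -0.145, -0.43, 1, 0, 0.073, -0.17, -0.5, 1, 0, 0.081, -0.188, -0.526, 1, 0, 0.081, -0.188, -0.526, 1, 0, 0.081, -0.188, -0.526])

```text
t: 5.55
eef_pos: [420.1, 328.6, 329.5]
eef_rot: [0.097, 0.701, -0.098, 0.7]
contact_force: [0.2, -0.4, -3.0]
grip_width: 32.1
```

```bash
python3 -c "
from h import *
go([418,330,75],-15.6)
p,d=eyes.snapshot('scene')
cv2.imwrite('pics/g2.png',cv2.resize(p[60:260,180:430,::-1],None,fx=2.6,fy=2.6))"
```

```text
t 5.55 pos [420.1 328.6 329.5] xaxis [-0.002 -0.001 -1.   ] yaw -15.9 q7 -1.15 shift [ 0.2545  0.0011 -0.0021] turn -0.005 F [ 0.2 -0.4 -3. ] w 32.1
```

View pics/g2.png

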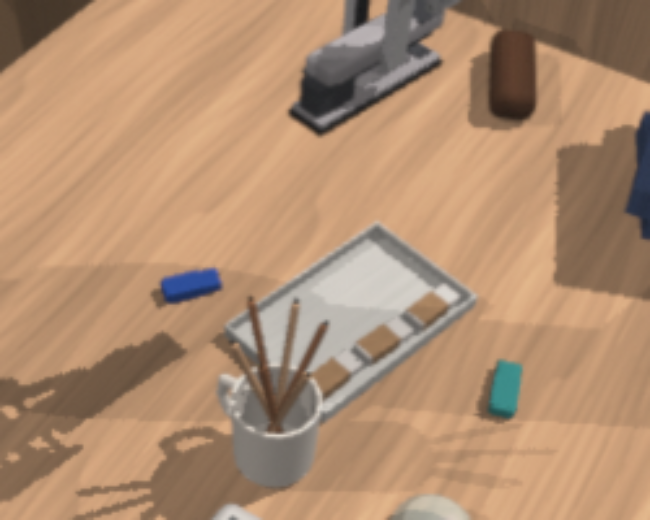

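The stapler hangs level above the tray at crop (370,65), and the mug (275,430) and the erasers are undisturbed. Lowering it now.

Request:
move_arm(deltas=[1, 0.03, 0, -0.001, 0, 1, 0.07, 0.001, -0.002, 0, 1, 0.11, 0.001, -0.002, 0, 1, 0.15, 0.001, -0.002, 0, 1, 0.19, 0.001, -0.002, 0, 1, 0.225, 0.001, -0.002, 0, 1, 0.248, 0.001, -0.002, 0, 1, 0.256, 0.001, -0.002, 0])

```text
t: 6.4
eef_pos: [418.5, 328.5, 72.2]
eef_rot: [0.098, 0.701, -0.099, 0.699]
contact_force: [-0.4, -0.1, -1.8]
grip_width: 32.0
```

Request:
move_arm(deltas=[1, 0, 0, 0, 0, 1, 0.006, 0, 0, 0, 1, 0.011, 0, 0, 0, 1, 0.015, 0, 0, 0, 1, 0.018, 0, 0, 0, 1, 0.019, 0, 0, 0, 1, 0.019, 0, 0, 0])

```text
t: 7.1
eef_pos: [419.1, 330.3, 55.5]
eef_rot: [0.098, 0.7, -0.098, 0.7]
contact_force: [0.3, -0.9, -3.1]
grip_width: 31.9
```

```bash
python3 -c "
from h import *
go([418,330,51.5],-15.6)"
```

```text
t 7.1 pos [419.1 330.3  55.5] xaxis [-0. -0. -1.] yaw -15.9 q7 -1.397 shift [ 0.004  -0.0006 -0.001 ] turn -0.006 F [ 0.3 -0.9 -3.1] w 31.9
```

Request:
move_arm(deltas=[1, 0.001, 0, 0, 0, 1, 0.002, 0, 0, 0, 1, 0.003, 0, 0, 0, 1, 0.003, 0, 0, 0])

```text
t: 7.5
eef_pos: [419.1, 330.3, 52.4]
eef_rot: [0.098, 0.7, -0.098, 0.7]
contact_force: [-0.1, -0.6, -2.4]
grip_width: 32.0
```

```bash
python3 -c "
from h import *
go([418,330,51.5],-15.6)"
```

```text
t 7.5 pos [419.1 330.3  52.4] xaxis [-0. -0. -1.] yaw -15.9 q7 -1.4 shift [ 0.0009 -0.0005 -0.001 ] turn -0.006 F [-0.1 -0.6 -2.4] w 32.0
```

Request:
move_arm(deltas=[1, 0.001, 0, 0, 0, 1, 0.002, 0, 0, 0, 1, 0.0025, 0, 0, 0, 1, 0.0025, 0, 0, 0, 1, 0.0025, 0, 0, 0])

```text
t: 8.0
eef_pos: [419.5, 330.4, 50.7]
eef_rot: [0.098, 0.7, -0.098, 0.701]
contact_force: [-1.4, -4.3, 12.7]
grip_width: 31.8
```

It is resting on the tray floor, so I release and retreat upwards.

Request:
move_arm(deltas=[1, -0.0008, 0, 0, 0, 1, -0.0008, 0, 0, 0, 0.6, -0.0008, 0, 0, 0, 0.4, -0.0008, 0, 0, 0, 0.3, -0.0008, 0, 0, 0, 0.3, -0.0008, 0, 0, 0])

```text
t: 8.6
eef_pos: [419.1, 330.3, 50.8]
eef_rot: [0.098, 0.7, -0.098, 0.7]
contact_force: [-0.6, -0.8, -0.5]
grip_width: 58.2
```

Request:
move_arm(deltas=[0.3, -0.02, 0, 0, 0, 0.3, -0.06, 0, 0, 0, 0.3, -0.1, 0, 0, 0, 0.3, -0.15, 0, 0, 0, 0.3, -0.19, 0, 0, 0, 0.3, -0.23, 0, 0, 0, 0.3, -0.25, 0, 0, 0])

```text
t: 9.3
eef_pos: [419.5, 330.9, 304.2]
eef_rot: [0.099, 0.699, -0.097, 0.701]
contact_force: [-0.4, 0.2, -0.7]
grip_width: 65.7
```

```bash
python3 -c "
from h import *
a=np.radians(-122)
go([548+36*np.cos(a),-200+36*np.sin(a),300],-32);print(548+36*np.cos(a),-200+36*np.sin(a))"
```

```text
t 9.3 pos [419.5 330.9 304.2] xaxis [ 0.003  0.002 -1.   ] yaw -15.9 q7 -1.173 shift [ 0.0035 -0.5099  0.2592] turn 0.281 F [-0.4  0.2 -0.7] w 65.7
528.9229064876047 -230.52973146163134
```

Request:
move_arm(deltas=[0.5, 0.003, -0.51, 0.259, 0.28, 0.5, 0.003, -0.51, 0.259, 0.28, 0.5, 0.003, -0.51, 0.259, 0.28, 0.5, 0.003, -0.51, 0.259, 0.28, 0.5, 0.003, -0.51, 0.259, 0.28, 0.5, 0.003, -0.51, 0.259, 0.28, 0.5, 0.003, -0.51, 0.259, 0.28, 0.5, 0.003, -0.51, 0.259, 0.28])

```text
t: 10.1
eef_pos: [495.3, -64.4, 298.9]
eef_rot: [0.195, 0.68, -0.195, 0.68]
contact_force: [1.6, 0.3, 0.3]
grip_width: 47.4
```

```bash
python3 -c "
from h import *
go([529,-230.5,300],-32);print(arm.observe()['q'].round(2))"
```

```text
t 10.1 pos [495.3 -64.4 298.9] xaxis [ 0. -0. -1.] yaw -32.0 q7 -0.554 shift [-0.001  -0.1231  0.1165] turn 0.001 F [1.6 0.3 0.3] w 47.4
[ 0.48  0.15 -0.45  1.81  0.07  1.2  -0.55]
```

Request:
move_arm(deltas=[0.5, -0.001, -0.123, 0.1165, 0, 0.5, -0.001, -0.123, 0.1165, 0, 0.5, -0.001, -0.123, 0.1165, 0, 0.5, -0.001, -0.123, 0.1165, 0, 0.5, -0.001, -0.123, 0.1165, 0, 0.5, -0.001, -0.123, 0.1165, 0])

```text
t: 10.7
eef_pos: [529.2, -227.4, 299.5]
eef_rot: [0.195, 0.68, -0.194, 0.68]
contact_force: [0.1, 0.2, 0.2]
grip_width: 46.8
```

```bash
python3 -c "
from h import *
go([529,-230.5,148],-32);snap('scene','s2');p,d=snap('top','t2')
q=p[:,:,::-1]
cv2.imwrite('pics/g3.png',np.vstack([cv2.resize(q[175:275,125:285],(640,400),interpolation=3)]))
z=np.load('s2.npz')['p'][:,:,::-1];cv2.imwrite('pics/g4.png',np.hstack([cv2.resize(z[130:270,220:380],None,fx=2.4,fy=2.4,interpolation=3),cv2.resize(z[270:410,180:340],None,fx=2.4,fy=2.4,interpolation=3)]))
"
```

```text
t 10.7 pos [ 529.2 -227.4  299.5] xaxis [-0.     0.001 -1.   ] yaw -31.9 q7 -0.291 shift [ 0.1515 -0.0028  0.0016] turn 0.001 F [0.1 0.2 0.2] w 46.8
```

View pics/g4.png

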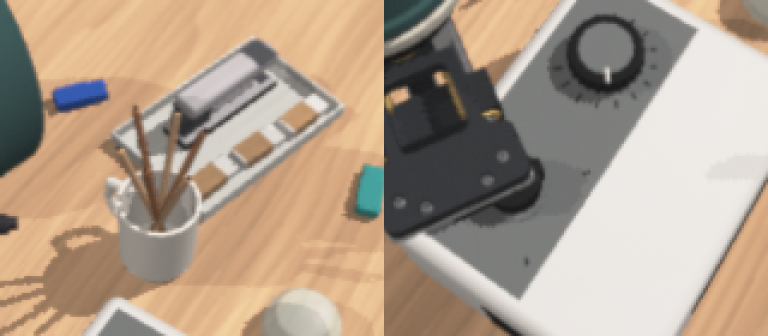

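The stapler lies in the tray's free strip at crop (220,95), clear of the erasers, and the mug, dial and paperweight are undisturbed. Now I go down over the pointer.

Request:
move_arm(deltas=[0.5, 0.04, -0.001, 0.001, 0, 0.5, 0.08, -0.003, 0.001, 0, 0.5, 0.115, -0.003, 0.001, 0, 0.5, 0.14, -0.003, 0.001, 0, 0.5, 0.15, -0.003, 0.001, 0, 0.5, 0.15, -0.003, 0.001, 0, 0.5, 0.15, -0.003, 0.001, 0])

```text
t: 11.5
eef_pos: [529.1, -231.2, 151.1]
eef_rot: [0.194, 0.679, -0.195, 0.68]
contact_force: [-0.4, 0.1, 0.1]
grip_width: 47.3
```

Request:
move_arm(deltas=[0.65, 0, 0, 0, 0, 0.8, 0, 0, 0, 0, 0.9, 0, 0, 0, 0, 1, 0, 0, 0, 0, 1, 0, 0, 0, 0, 1, 0, 0, 0, 0], squeeze=15)

```text
t: 12.1
eef_pos: [528.5, -231.7, 149.9]
eef_rot: [0.195, 0.68, -0.195, 0.68]
contact_force: [1.2, -1.3, 3.1]
grip_width: 13.1
```

```bash
cat > arc.py <<'E'
import sys
from h import *
# pointer angle sequence from current grasp; print rows
def arc(cl,a0,step,n,ax=(547.5,-200.),r=36.,z=148.):
    s=arm.observe();M=R.from_quat(s['eef_rot']).as_matrix();out=[]
    for k in range(1,n+1):
        a=np.radians(a0+step*k);P=np.array([ax[0]+r*np.cos(a),ax[1]+r*np.sin(a),z])
        d=M.T@(P-s['eef_pos'])/1e3;out.append([cl,*d.round(4),round(-np.radians(step*k),3)])
    print(out)
E
python3 -c "
from h import *
go([529,-230.5,148],-32)
from arc import arc
arc(1,-122,8,8)"
```

```text
t 12.1 pos [ 528.5 -231.7  149.9] xaxis [ 0. -0. -1.] yaw -32.0 q7 -0.336 shift [ 0.0019  0.0013 -0.0002] turn 0.0 F [ 1.2 -1.3  3.1] w 13.1
[[1, np.float64(0.0019), np.float64(0.0013), np.float64(0.0043), np.float64(-0.14)], [1, np.float64(0.0019), np.float64(0.0023), np.float64(0.0092), np.float64(-0.279)], [1, np.float64(0.0019), np.float64(0.004), np.float64(0.0139), np.float64(-0.419)], [1, np.float64(0.0019), np.float64(0.0064), np.float64(0.0184), np.float64(-0.559)], [1, np.float64(0.0019), np.float64(0.0093), np.float64(0.0224), np.float64(-0.698)], [1, np.float64(0.0019), np.float64(0.0128), np.float64(0.026), np.float64(-0.838)], [1, np.float64(0.0019), np.float64(0.0168), np.float64(0.0291), np.float64(-0.977)], [1, np.float64(0.0019), np.float64(0.0211), np.float64(0.0316), np.float64(-1.117)]]
```

Request:
move_arm(deltas=[1, 0, 0.0005, 0.005, -0.14, 1, 0, 0.0015, 0.01, -0.279, 1, 0, 0.003, 0.0146, -0.419, 1, 0, 0.0055, 0.019, -0.559, 1, 0, 0.0085, 0.023, -0.698, 1, 0, 0.012, 0.0267, -0.838, 1, 0, 0.016, 0.0298, -0.977, 1, 0, 0.02, 0.0323, -1.117])

```text
t: 12.9
eef_pos: [566.9, -231.8, 149.9]
eef_rot: [-0.197, 0.679, 0.197, 0.679]
contact_force: [1.0, 0.8, 1.2]
grip_width: 13.0
```

```bash
python3 -c "
from h import *
a=np.radians(-58)
go([547.5+36*np.cos(a),-200+36*np.sin(a),150],32)"
```

```text
t 12.9 pos [ 566.9 -231.8  149.9] xaxis [ 0.001 -0.    -1.   ] yaw 32.3 q7 0.647 shift [-0.0001  0.0013  0.0005] turn 0.006 F [1.  0.8 1.2] w 13.0
```

Request:
move_arm(deltas=[1, 0, 0.0008, 0.005, -0.14, 1, 0, 0.002, 0.01, -0.279, 1, 0, 0.0037, 0.0146, -0.419, 1, 0, 0.0063, 0.019, -0.559, 1, 0, 0.0093, 0.023, -0.698, 1, 0, 0.013, 0.0267, -0.838, 1, 0, 0.017, 0.0298, -0.977, 1, 0, 0.021, 0.0323, -1.117])

```text
t: 13.7
eef_pos: [583.5, -197.1, 150.0]
eef_rot: [0.528, -0.471, -0.526, -0.472]
contact_force: [4.3, -2.8, -0.5]
grip_width: 12.7
```

```bash
python3 -c "
from h import *
a=np.radians(6)
go([547.5+36*np.cos(a),-200+36*np.sin(a),150],96)"
```

```text
t 13.7 pos [ 583.5 -197.1  150. ] xaxis [ 0.002 -0.001 -1.   ] yaw 96.3 q7 1.574 shift [0.     0.0001 0.0009] turn 0.006 F [ 4.3 -2.8 -0.5] w 12.7
```

Good tracking. One more 64° to about 70°, then I regrip.

Request:
move_arm(deltas=[1, 0, 0.0005, 0.0055, -0.14, 1, 0, 0.0015, 0.0105, -0.279, 1, 0, 0.003, 0.015, -0.419, 1, 0, 0.0055, 0.0195, -0.559, 1, 0, 0.0085, 0.0235, -0.698, 1, 0, 0.012, 0.027, -0.838, 1, 0, 0.016, 0.03, -0.977, 1, 0, 0.02, 0.0325, -1.117])

```text
t: 14.5
eef_pos: [559.8, -167.1, 149.9]
eef_rot: [0.697, -0.121, -0.696, -0.121]
contact_force: [3.9, -5.4, -1.2]
grip_width: 12.6
```

```bash
python3 -c "
from h import *
a=np.radians(70)
go([547.5+36*np.cos(a),-200+36*np.sin(a),150],160)"
```

```text
t 14.5 pos [ 559.8 -167.1  149.9] xaxis [ 0.001 -0.001 -1.   ] yaw 160.3 q7 2.514 shift [-0.0001 -0.0009  0.0003] turn 0.006 F [ 3.9 -5.4 -1.2] w 12.6
```

Request:
move_arm(deltas=[0.7, 0, 0, 0, 0, 0.5, 0, 0, 0, 0, 0.5, 0, 0, 0, 0, 0.5, 0, 0, 0, 0, 0.5, -0.02, 0, 0, 0, 0.5, -0.05, 0, 0, 0, 0.5, -0.05, 0, 0, 0.15, 0.5, -0.05, 0, 0, 0.3])

```text
t: 15.3
eef_pos: [559.7, -166.5, 200.4]
eef_rot: [0.67, -0.228, -0.669, -0.228]
contact_force: [-0.1, 0.3, -1.5]
grip_width: 47.3
```

Request:
move_arm(deltas=[0.5, 0, 0, 0, 0.15, 0.5, 0, 0, 0, 0.3, 0.5, 0, 0, 0, 0.45, 0.5, 0, 0, 0, 0.6, 0.5, 0, 0, 0, 0.75, 0.5, 0, 0, 0, 0.9, 0.5, 0, 0, 0, 1.05, 0.5, 0, 0, 0, 1.2])

```text
t: 16.1
eef_pos: [559.4, -166.3, 199.8]
eef_rot: [-0.424, 0.566, 0.424, 0.566]
contact_force: [-0.4, -0.3, -0.7]
grip_width: 46.9
```

Request:
move_arm(deltas=[0.5, 0, 0, 0, 0.15, 0.5, 0, 0, 0, 0.3, 0.5, 0, 0, 0, 0.45, 0.5, 0, 0, 0, 0.6, 0.5, 0, 0, 0, 0.75, 0.5, 0, 0, 0, 0.9, 0.5, 0, 0, 0, 1.05, 0.5, 0, 0, 0, 1.2])

```text
t: 16.9
eef_pos: [559.4, -166.2, 199.9]
eef_rot: [-0.03, 0.706, 0.03, 0.707]
contact_force: [-0.2, 0.2, 0.3]
grip_width: 47.3
```

```bash
python3 -c "
from h import *
a=np.radians(70)
go([547.5+36*np.cos(a),-200+36*np.sin(a),149],-20)"
```

```text
t 16.9 pos [ 559.4 -166.2  199.9] xaxis [ 0.  0. -1.] yaw 4.9 q7 0.126 shift [0.0509 0.     0.0004] turn 0.435 F [-0.2  0.2  0.3] w 47.3
```

Request:
move_arm(deltas=[0.5, 0, 0, 0, 0.15, 0.5, 0, 0, 0, 0.3, 0.5, 0, 0, 0, 0.435, 0.5, 0.02, 0, 0, 0.435, 0.5, 0.04, 0, 0, 0.435, 0.5, 0.05, 0, 0, 0.435, 0.5, 0.05, 0, 0, 0.435, 0.7, 0.05, 0, 0, 0.435])

```text
t: 17.7
eef_pos: [559.7, -166.4, 150.3]
eef_rot: [0.12, 0.697, -0.12, 0.697]
contact_force: [0.4, -0.8, -0.0]
grip_width: 42.0
```

Request:
move_arm(deltas=[0.85, 0, 0, 0, 0, 1, 0, 0, 0, 0, 1, 0, 0, 0, 0, 1, 0, 0, 0, 0, 1, 0, 0, 0, 0])

```text
t: 18.2
eef_pos: [559.6, -166.6, 150.0]
eef_rot: [0.12, 0.697, -0.12, 0.697]
contact_force: [1.4, -1.2, 2.5]
grip_width: 12.6
```

```bash
python3 -c "
from h import *
a=np.radians(70)
go([547.5+36*np.cos(a),-200+36*np.sin(a),149],-20)"
```

```text
t 18.2 pos [ 559.6 -166.6  150. ] xaxis [ 0.001 -0.    -1.   ] yaw -19.6 q7 -0.294 shift [0.001  0.0004 0.    ] turn 0.007 F [ 1.4 -1.2  2.5] w 12.6
```

Request:
move_arm(deltas=[1, 0, -0.0005, -0.005, -0.14, 1, 0, -0.0015, -0.01, -0.279, 1, 0, -0.003, -0.0146, -0.419, 1, 0, -0.0055, -0.019, -0.559, 1, 0, -0.0085, -0.023, -0.698, 1, 0, -0.012, -0.0267, -0.838, 1, 0, -0.016, -0.0298, -0.977, 1, 0, -0.016, -0.0298, -0.977])

```text
t: 19.0
eef_pos: [525.8, -171.9, 149.9]
eef_rot: [-0.221, 0.671, 0.221, 0.672]
contact_force: [1.2, -0.4, 3.0]
grip_width: 12.8
```

```bash
python3 -c "
from h import *
a=np.radians(138)
go([547.5+36*np.cos(a),-200+36*np.sin(a),150],48)"
```

```text
t 19.0 pos [ 525.8 -171.9  149.9] xaxis [ 0.  0. -1.] yaw 36.5 q7 0.62 shift [-0.0001 -0.0002 -0.0064] turn -0.201 F [ 1.2 -0.4  3. ] w 12.8
```

Request:
move_arm(deltas=[1, 0, 0, -0.002, -0.06, 1, 0, 0, -0.0035, -0.11, 1, 0, 0, -0.005, -0.155, 1, 0, -0.0003, -0.006, -0.18, 1, 0, -0.0003, -0.0065, -0.2, 1, 0, -0.0003, -0.0065, -0.2])

```text
t: 19.6
eef_pos: [522.1, -175.3, 150.1]
eef_rot: [-0.286, 0.646, 0.286, 0.648]
contact_force: [8.9, 0.1, -1.9]
grip_width: 13.0
```

```bash
python3 -c "
from h import *
a=np.radians(138)
go([547.5+36*np.cos(a),-200+36*np.sin(a),150],48);print(arm.observe()['torque'].round(2))"
```

```text
t 19.6 pos [ 522.1 -175.3  150.1] xaxis [ 0.003  0.    -1.   ] yaw 47.7 q7 0.804 shift [ 0.0001  0.0006 -0.0014] turn -0.006 F [ 8.9  0.1 -1.9] w 13.0
[ 0.08 -2.2  -0.38]
```

Request:
move_arm(deltas=[1, 0, 0, -0.001, 0, 1, 0, 0, -0.002, 0, 1, 0, 0, -0.002, 0])

```text
t: 19.9
eef_pos: [522.0, -175.5, 150.2]
eef_rot: [-0.286, 0.645, 0.286, 0.649]
contact_force: [16.6, 4.8, -8.0]
grip_width: 13.2
```

```bash
python3 -c "
from h import *
a=np.radians(138)
go([547.5+36*np.cos(a),-200+36*np.sin(a),150],48);print(arm.observe()['torque'].round(2))"
```

```text
t 19.9 pos [ 522.  -175.5  150.2] xaxis [ 0.005  0.002 -1.   ] yaw 47.7 q7 0.807 shift [ 0.0002  0.0007 -0.0011] turn -0.005 F [16.6  4.8 -8. ] w 13.2
[ 1.43 -4.2  -0.35]
```

It is at the stop: the force rose and the tool did not move. Releasing and lifting clear.

Request:
move_arm(deltas=[1, 0, 0, 0.0015, 0, 0.8, 0, 0, 0.0015, 0, 0.5, 0, 0, 0.0015, 0, 0.5, 0, 0, 0.0015, 0, 0.5, 0, 0, 0.0015, 0, 0.5, -0.03, 0, 0.0015, 0, 0.5, -0.08, 0, 0.0015, 0, 0.5, -0.13, 0, 0.0015, 0])

```text
t: 20.7
eef_pos: [519.9, -175.7, 281.0]
eef_rot: [-0.286, 0.647, 0.287, 0.646]
contact_force: [0.6, -1.4, -0.3]
grip_width: 47.1
```

Request:
move_arm(deltas=[0.5, -0.05, 0, 0, 0, 0.5, -0.05, -0.05, 0, 0, 0.5, -0.05, -0.1, 0, 0, 0.5, -0.05, -0.15, 0, 0, 0.5, -0.05, -0.2, 0, 0, 0.5, -0.05, -0.2, 0, 0, 0.5, -0.05, -0.2, 0, 0, 0.5, -0.05, -0.2, 0, 0])

```text
t: 21.5
eef_pos: [668.5, -309.3, 330.0]
eef_rot: [-0.287, 0.646, 0.287, 0.646]
contact_force: [-0.5, -0.2, -0.8]
grip_width: 46.8
```

```bash
python3 -c "
from h import *
go([548,-200,300],48);p,d=snap('top','t5');q=p[:,:,::-1]
cv2.imwrite('pics/g5.png',np.vstack([cv2.resize(q[95:215,300:450],(375,300),interpolation=3),cv2.resize(q[175:275,125:285],(375,234),interpolation=3)]))
C=cloud('top',d);v,u=np.mgrid[0:420,0:560];m=(u>130)&(u<235)&(v>185)&(v<270)&(C[...,2]>50)&(C[...,2]<75)
print(m.sum(),cv2.minAreaRect(C[m][:,:2].astype(np.float32)),np.percentile(C[m][:,2],[5,50,95]))
P=C[m];A=np.c_[P[:,:2],np.ones(len(P))];print('slope',np.linalg.lstsq(A,P[:,2],rcond=None)[0])
m=(u>125)&(u<240)&(v>175)&(v<275)&(C[...,2]>10)&(C[...,2]<25);print('tray',cv2.minAreaRect(C[m][:,:2].astype(np.float32)))
"
```

```text
t 21.5 pos [ 668.5 -309.3  330. ] xaxis [-0.  0. -1.] yaw 47.9 q7 0.998 shift [0.03   0.1627 0.0003] turn -0.002 F [-0.5 -0.2 -0.8] w 46.8
807 ((421.48260498046875, 334.8077392578125), (138.32583618164062, 32.53794860839844), 74.18814086914062) [56.80905281 60.40773681 63.32625715]
slope [8.66346605e-03 6.57766030e-03 5.43938217e+01]
tray ((441.08599853515625, 310.05523681640625), (232.79212951660156, 150.21224975585938), 74.41729736328125)
```

View pics/g5.png

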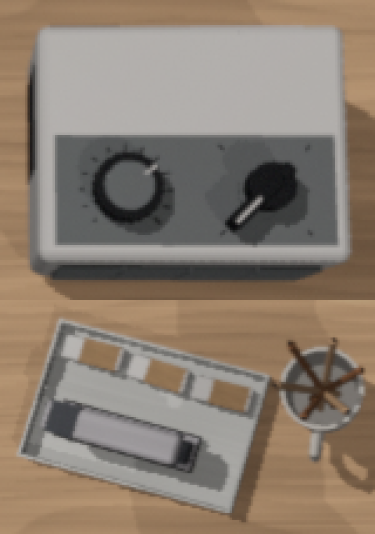

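The pointer runs from (262,197) to (232,225), which is about 135° and so the off stop. The dial mark at (155,168) has not moved. The stapler lies flat in the tray with its top at 60.4 mm (61 expected). The erasers and mug are in place, and the arm is clear.

```bash
python3 -c "
from station import sign_off
print(sign_off())"
```

```text
the job is handed in; nothing more can be done
None
```

I finished the job and handed it in after about 21.5 s of robot time; `sign_off` reports no verdict.

- **Stapler:** I lifted it by the sides of its arm and carried it high over the mug. I set it down on the floor of the tray's free strip until it pressed on the floor, then let go. In the last picture it lies level, with its top at 60.4 mm (61 mm expected) and about 32 mm from the tray's centre.
- **Power switch:** I turned it about 257° anticlockwise in two grips. At the end I pushed further: the force rose to about 17 N and the knob did not move. The pointer then read about 133–135° (135° is the off stop).
- **Everything else:** The dial mark, the tray (within 0.2 mm) and the erasers have not moved. The mug stands upright. I last saw the paperweight in place before turning the switch. The arm is clear of everything.

None of the checks failed or disagreed.

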